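# Lock a bottle into a one-way display dock

### The job

Stand the white plant-feed bottle with the red label upright in the open mouth of the grey display dock and slide it along the lane, past the orange sprung pawl and against the spring plate, until the pawl snaps in behind it, so that the bottle stays locked in and pressed on the plate when you let go. Slide it in along the dock's floor, not down from above, and push gently: the spring plate must give a few millimetres, but must never be driven to its hard end, nor the dock be rammed. Leave the other two bottles and the meter where they are.

Things in the scene. Friction and masses are not known exactly. Their poses are not given: they have to be found in the camera images.
- red_bottle: The bottle to lock in: loose white plant-feed bottle, red label, white cap, round, 52 mm diameter, 125 mm tall, straight-sided from its foot up to 93 mm, cap 27 mm wide from 105 mm up; about 0.2 kg. Origin: centre of its underside; z up. Held high, it tilts a little in the fingers under load: the foot lags and can dig into the floor.
- blue_bottle: Bystander: white bottle with a blue label, 47 mm diameter, 125 mm tall, loose. Origin: centre of its underside.
- dark_bottle: Bystander: black bottle with a purple label and a red cap, 51 mm diameter, 137 mm tall, loose. Origin: centre of its underside.
- meter: Bystander: green and white pen-shaped meter lying flat, 185 x 36 x 19 mm, long side along its x, loose. Origin: centre of its underside.
- dock: Grey display dock, fixed. Base plate 235 x 104 x 6 mm (x -100 to +135, y -45 to +59); its top, z = 6 mm, is the lane floor. The lane runs along the dock's +x (inward), centred on y = 0, 55 mm wide, open to -x; flared walls start at x = -70 mm. Walls and pawl reach z = 60 mm, two screws on the left wall 67; at the lane end the plate (36 mm wide) reaches 94 and the block behind it 98: grip across the lane. Origin: on the counter, on the lane's centre line.
- lane_mouth (a point): Point on the lane's floor, on its centre line, 65 mm to -x of the dock's origin: about where the bottle's underside is first set down. Axes as the dock's.
- pawl_zone (a point): Point of the dock 15 mm left (+y) of its origin, z = 40 mm: tip of the closed orange pawl (3 mm radius, z 26 to 54) if the carriage is at 0. The carriage (left wall, pawl, spring plate, end block) is clamped 0 to 30 mm further along +x, unlike each time and not reported: feel or see it. The pawl swings inward only, at up to 6 N of push, once the bottle's centre is 24 mm to -x of its tip.
- end_zone (a point): Point on the lane's floor, on its centre line, 24 mm to +x of the dock's origin: a bottle centred here is just past the click if the carriage is at 0 (else up to 30 mm further along +x). The bottle meets the black, damped spring plate (z 12 to 94 mm) 5 mm before the click.
- spring_plate (a joint): Travel (m) of the black spring plate at the lane's end: 0 at rest, 0.009 fully in, where it is hard. Damped: push slowly (20 mm/s adds 2 N). It pushes back with 3 N at first touch, 9.5 N at the click, 15 N fully in: at 11 to 12 N the bottle is past the click and not yet at the hard end. Reads about 0.005 with a bottle locked between it and the pawl; springs back to 0 if the bottle is not caught.
Things that resemble listed ones, but are neither listed nor needed, are in the scene too. What is shaped like the red_bottle but green or turquoise is not meant.

How it is judged:
By the outcome, as a careful person would: the job done as asked, in the order asked, and still so for the second after the job is handed in, with the robot touching nothing.
It also fails if it takes over 72 s, if anything falls off the work surface, if the arm or the gripper's body presses on something with over 40 N, if the wrist force passes 120 N, or if a joint passes its speed limit or range.

### The arm

A 7-joint arm with a two-finger parallel gripper is mounted at the origin on a cart in front of the work surface, level with it; the furniture and walls round the work are solid. World frame = base frame: x ahead of the robot, y to its left, z up, the work surface at z = 0. Lengths are in mm, angles in degrees, forces in N, time in s.
With the tool pointing down it reaches from about 400 to 875 mm from the base axis. Payload 6.5 kg.
Tool frame: the origin (TCP) lies at the very end of the fingers, on their centre line; the grasp point (between the pads) lies 19 mm behind it (bot.hold_point_z is the distance from the TCP to the grasp point, in mm); z points along the fingers, y is the line along which they close (so a half turn about z gives the same grasp; the last joint's range is limited). The gripper opens to 85 mm and grips with 20 to 120 N. Pads are 22 mm wide; open, the fingers measure 114 mm over their backs; the gripper's body (76 mm by 85 mm) begins 54 mm behind the grasp point. The pads swing forward as they close: fully open they stand 13 mm farther back than shut.
Start: joints at [-70.313, 30.733, -0.252, 88.115, 0.149, 61.152, -4.079], TCP at [258.971, 596.174, 231.29] pointing down, gripper open.
Joint ranges: [-154.64, 154.64], [-21.42, 123.67], [-72.66, 72.17], [13.99, 137.28], [-74.86, 254.86], [10.95, 109.41], [-158.01, 158.01]. Speed limits (degrees/s): [136.94, 136.94, 180, 180, 180, 180, 180].

### API

Orientations are given as a 3x3 rotation matrix whose columns are the frame's x, y, z axes.
In Python, from rig import bot, vision, hand_in gives the robot as it stands. The module is installed in compiled form; this text tells all that it offers.
- The arm moves only by the tool step_arm, never from a script. Its argument "increments" is text: rows parted by semicolons, each of 7 numbers parted by spaces: the shift along the tool's x, y, z in mm, then the turn, a rotation vector about the tool's x, y, z in degrees, then the closure, from 0 (fully open) to 1 (shut). In form: x y z rx ry rz jaw; .... A call has 1 to 12 rows; each row shifts and turns the commanded pose from where the row before left it, along the tool's axes as they then stand; what a row does not reach is not made up. A row lasts 1/10 s, in which the tool goes at most 50 mm and 8.59 degrees, less where a joint would pass 70% of its speed; a pose out of reach is approached as far as the arm can. A call with a gripper value outside its range is refused whole. The fingers move at their own pace and stop on an object; "squeeze" is the grip in N (left out, the last holds). Time passes only in rows, so rows that do not move let the fingers close. It gives the time, the measured TCP pose, the force, the opening and the grip force at its end, in the units of the state.
- bot.state(): the state, without advancing time (a new reading comes with each control period).
- vision.grab_frame(name): name is "scene" or "side" or "wrist"; returns a dict with "image" (384x512x3 uint8, blue, green, red), "camera_matrix" (3x3 intrinsics, pixels), "R" (3x3) and "t" (3): a world point X has camera coordinates R X + t; the wrist camera has in their place "T_tool_cam" (4x4, takes a point from camera to tool coordinates, whose origin is the TCP and whose axes are the flange's). Camera axes: x right, y down, z forward; pixel columns grow to the right and rows downward; lengths in mm; the calibration is good to about 2 mm. A picture is of the moment at which its call begins: read the wrist's pose just before it. There is no depth.
- hand_in(): hands the job in; it is judged then, once.
The state is a dict: "time_s": time; "joint_pos": joint angles; "joint_vel": joint speeds; "joint_torque": joint torques, N m; "tool_pos": TCP position; "ee_rot": TCP orientation; "ft_force": force on the tool from outside, world axes, zero at the start; "wrist_torque": the same for the moment, N m; "gripper_width": finger opening in mm; "grip_force": force on a finger pad.
Only numpy, scipy, OpenCV 4.12 (cv2) and the standard library are available. Lean on these libraries where they do the work, as an engineer would, in place of code of your own. Each camera call takes 0.05 s, during which the arm holds its last target. There are 200 camera calls.

## Working session

There is one attempt and no reset: what is moved stays moved. The work goes in short steps, Python scripts to look and compute and a tool call to move; the robot and the scene stay as the last step left them, time stands still between calls to the robot, and variables do not carry over. Pictures are saved under pics/ and viewed, at most 10 in all, crops included, and the job is handed in when it is done.

Besides the shell and the picture viewer there is one more tool, called after ">>>" as name(argument=value, ...) on one line, values as JSON. step_arm: Moves the arm, as the interface text tells. Its arguments: {"type":"object","properties":{"increments":{"type":"string"},"squeeze":{"type":"number"}},"required":["increments"]}

```bash
mkdir -p pics; cat > h.py <<'E'
import numpy as np, cv2
from rig import bot, vision
def grab(n):
    s=bot.state(); f=vision.grab_frame(n)
    if n=='wrist':
        T=np.array(f['T_tool_cam']); Rt=np.array(s['ee_rot']); p=np.array(s['tool_pos'])
        Rwc=Rt@T[:3,:3]; c=Rt@T[:3,3]+p
        f['R']=Rwc.T; f['t']=-Rwc.T@c
    f['R']=np.array(f['R']); f['t']=np.array(f['t']).ravel(); f['K']=np.array(f['camera_matrix'])
    return f
def ray(f,u,v):
    d=f['R'].T@np.linalg.inv(f['K'])@np.array([u,v,1.]); return -f['R'].T@f['t'],d/np.linalg.norm(d)
def onplane(f,u,v,z):
    c,d=ray(f,u,v); return c+d*(z-c[2])/d[2]
def proj(f,X):
    q=f['K']@(f['R']@np.array(X,float)+f['t']); return q[:2]/q[2]
E
python3 - <<'E'
from h import *
s=bot.state(); print({k:np.round(s[k],3).tolist() for k in ('time_s','tool_pos','ee_rot','ft_force','gripper_width')}, bot.hold_point_z)
a=grab('scene');b=grab('side')
for n,f in(('scene',a),('side',b)):
    cv2.imwrite(f'pics/{n}0.png',cv2.resize(f['image'],(800,600),interpolation=cv2.INTER_CUBIC)); print(n,np.round(-f['R'].T@f['t']),np.round(f['R'][2],2))
E
```

```text
{'time_s': 0.0, 'tool_pos': [258.754, 595.549, 230.392], 'ee_rot': [[-0.917, 0.398, -0.001], [0.398, 0.917, -0.002], [-0.0, -0.002, -1.0]], 'ft_force': [-0.493, 0.62, -0.373], 'gripper_width': 85.614} 18.700000000000003
scene [ -28. -525. 1028.] [ 0.45  0.44 -0.78]
side [  152. -1139.   507.] [ 0.29  0.89 -0.36]
```

View pics/scene0.png

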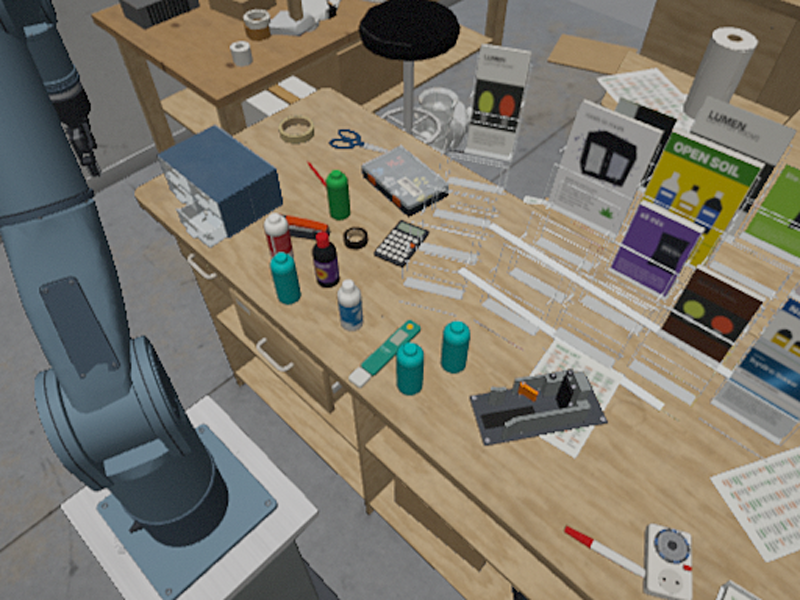

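View pics/side0.png

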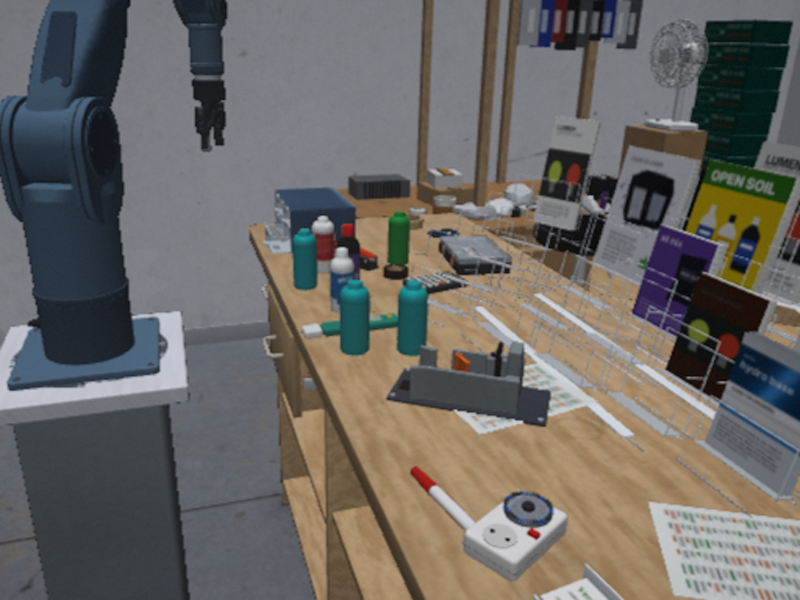

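The scene view shows the white cap/red label bottle at (278,235) of the 800x600 picture. Possible mix-ups are teal (286,278), (410,368) and (455,346), green (338,193), blue-label (349,305) and dark (325,260). The dock is at (540,405) with its pawl at (527,390). Next is one close crop of the choice and the dock.

```bash
python3 - <<'E'
from h import *
a=grab('scene');b=grab('side')
P={'redcap':((276,216),(322,220)),'blue':((348,285),(342,252)),'dark':((322,237),(347,227)),'teal1':((284,257),(304,232)),'teal2':((410,346),(354,283)),'teal3':((456,324),(412,283)),'green':((337,173),(398,214))}
for k,(p,q) in P.items():
    p=np.array(p)*.64;q=np.array(q)*.64
    Pa=a['K']@np.c_[a['R'],a['t']];Pb=b['K']@np.c_[b['R'],b['t']]
    X=cv2.triangulatePoints(Pa,Pb,p.astype(float),q.astype(float)).ravel();X=X[:3]/X[3]
    print(k,np.round(X),np.round(onplane(a,*p,125)),np.round(onplane(b,*q,125)))
for n,u,v in(('c1',471,397),('c2',483,443),('c3',606,408),('c4',590,372)): print(n,np.round(onplane(a,u*.64,v*.64,6)))
ca=a['image'][125:195,160:240]; cb=a['image'][225:290,295:395]; cc=b['image'][210:275,245:355]
r=lambda c,w,h:cv2.resize(c,(w,h),interpolation=cv2.INTER_CUBIC)
cv2.imwrite('pics/c.png',np.vstack([np.hstack([r(ca,343,300),r(cb,457,300)]),np.hstack([r(cc,508,300),np.zeros((300,292,3),np.uint8)])]))
E
```

```text
redcap [475. 334. 117.] [474. 327. 125.] [466. 301. 125.]
blue [457.  87. 116.] [450.  80. 125.] [451.  59. 125.]
dark [498. 207. 131.] [500. 212. 125.] [505. 231. 125.]
teal1 [412. 227. 121.] [412. 224. 125.] [408. 213. 125.]
teal2 [432. -99. 120.] [ 430. -101.  125.] [ 428. -114.  125.]
teal3 [ 525. -126.  121.] [ 523. -128.  125.] [ 521. -138.  125.]
green [659. 344. 118.] [656. 338. 125.] [648. 315. 125.]
c1 [ 486. -208.    6.]
c2 [ 429. -283.    6.]
c3 [ 641. -402.    6.]
c4 [ 687. -337.    6.]
```

View pics/c.png

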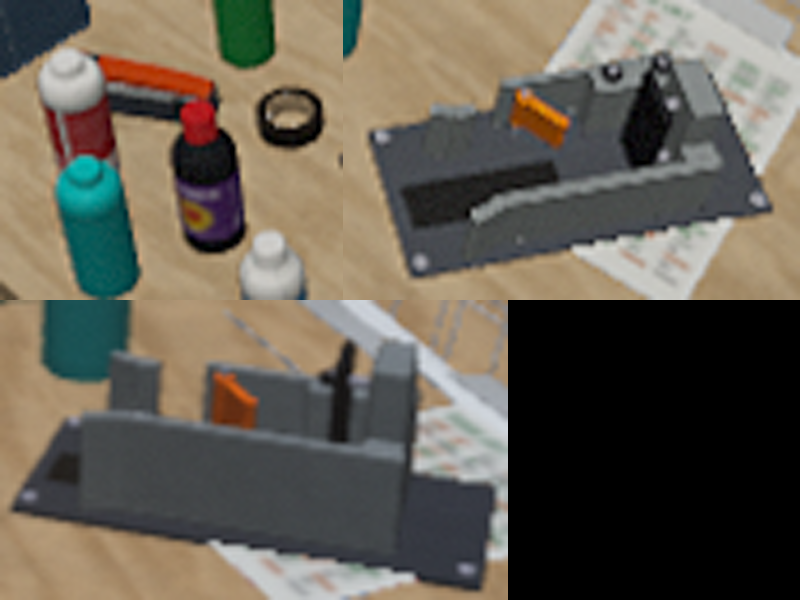

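The crop confirms the target: white cap, red label at crop (72,100), with the teal bottle in front and the dark one on the right. Now refining the dock corners and checking the box and stapler clearance.

```bash
python3 - <<'E'
from h import *
a=grab('scene');b=grab('side')
def A(x,y): return 295+(x-343)/4.57,225+y/4.615
def B(x,y): return 245+x/4.618,210+(y-300)/4.615
for n,f,p,z in (('c1',a,A(371,133),6),('c2',a,A(412,278),6),('c3',a,A(772,211),6),
 ('s2',b,B(12,510),6),('s3',b,B(480,590),6),('s4',b,B(494,487),6),('s1',b,B(72,418),6),('pawltipA',a,A(567,120),54),('pawltipB',b,B(256,405),54),('pawlrootA',a,A(515,93),54),('pawlrootB',b,B(215,375),54),
 ('plateTopL',a,A(664,66),94),('plateTopR',a,A(625,108),94),('plB',b,B(348,345),94)): print(n,np.round(onplane(f,*p,z),1))
for n,u,v,z in (('boxnearbottom',233,243,0),('boxrightbottom',281,208,0),('stapL',286,222,30),('stapR',328,235,30)): print(n,np.round(onplane(a,u*.64,v*.64,z)))
for n,p,q in(('boxtopright',(279,176),(354,205)),('boxtopnear',(225,183),(290,200))):
    pa=np.array(p)*.64;print(n,[np.round(onplane(a,*pa,z)) for z in(100,150)])
E
```

```text
c1 [ 485.9 -206.3    6. ]
c2 [ 426.9 -288.3    6. ]
c3 [ 616.9 -420.7    6. ]
s2 [ 429.4 -296.9    6. ]
s3 [ 618.8 -428.2    6. ]
s4 [ 677.  -341.2    6. ]
s1 [ 491.8 -209.1    6. ]
pawltipA [ 552.2 -301.9   54. ]
pawltipB [ 553.7 -309.1   54. ]
pawlrootA [ 545.3 -267.3   54. ]
pawlrootB [ 547.4 -271.3   54. ]
plateTopL [ 598.8 -330.9   94. ]
plateTopR [ 558.7 -330.8   94. ]
plB [ 589.4 -333.6   94. ]
boxnearbottom [419. 446.   0.]
boxrightbottom [570. 458.   0.]
stapL [531. 385.  30.]
stapR [569. 284.  30.]
boxtopright [array([576., 449., 100.]), array([543., 397., 150.])]
boxtopnear [array([476., 518., 100.]), array([449., 462., 150.])]
```

>>> step_arm(increments="-38 -20 0 0 0 0 0; -38 -20 0 0 0 0 0; -38 -20 0 0 0 0 0; -38 -20 0 0 0 0 0; -38 -20 0 0 0 0 0; -38 -20 0 0 0 0 0; -38 -20 0 0 0 0 0; -38 -20 0 0 0 0 0; 0 0 0 0 0 6 0; 0 0 0 0 0 5.5 0; 0 0 0 0 0 0 0")

```text
time_s: 1.4
tool_pos: [474.2, 328.0, 231.3]
ee_rot: [[-0.819, 0.574, 0.0], [0.574, 0.819, -0.0], [-0.0, -0.0, -1.0]]
ft_force: [0.4, 0.3, -0.5]
gripper_width: 85.5
grip_force: 0.0
```

```bash
python3 - <<'E'
from h import *
s=bot.state(); print({k:np.round(s[k],3).tolist() for k in ('time_s','tool_pos','ee_rot','joint_pos')})
f=grab('wrist');cv2.imwrite('pics/w1.png',f['image']);np.savez('w1.npz',R=f['R'],t=f['t'],K=f['K'])
print(np.round(-f['R'].T@f['t']),np.round(f['R'][2],2)); print(proj(f,(474,330,125)))
E
```

```text
{'time_s': 1.4, 'tool_pos': [474.215, 328.049, 231.291], 'ee_rot': [[-0.819, 0.574, 0.0], [0.574, 0.819, -0.0], [-0.0, -0.0, -1.0]], 'joint_pos': [-44.264, 23.553, 6.695, 99.95, -3.19, 56.681, 18.571]}
[406. 375. 374.] [ 0.27 -0.19 -0.95]
[251.60815336 185.79426413]
```

View pics/w1.png

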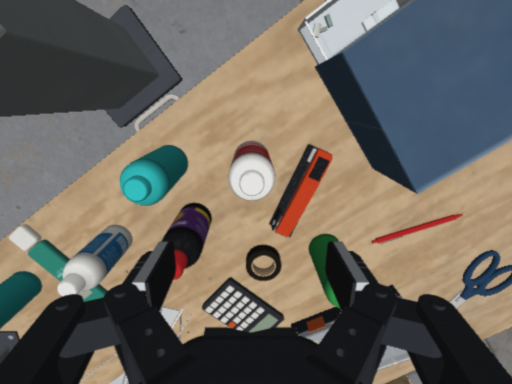

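The wrist view shows the red bottle's white cap centred at (252,183), with the stapler at (303,190) clear of it. I'll fit the cap circle, then descend.

```bash
python3 - <<'E'
from h import *
z=np.load('w1.npz');f={k:z[k] for k in z}
im=cv2.imread('pics/w1.png');g=cv2.cvtColor(im,cv2.COLOR_BGR2HSV)
m=((g[...,1]<40)&(g[...,2]>150)).astype(np.uint8);m[:, :200]=0;m[:,300:]=0;m[:140]=0;m[215:]=0
c=max(cv2.findContours(m,0,2)[0],key=cv2.contourArea);print(cv2.minEnclosingCircle(c))
X=onplane(f,252,183,125);print(X)
(u,v),r=cv2.minEnclosingCircle(c);print(onplane(f,u,v,95))
s=bot.state();print(np.array(s['ee_rot']).T@(X-np.array(s['tool_pos'])))
E
```

```text
((251.5, 177.0), 23.307823181152344)
[471.84166953 331.9771861  125.        ]
[473.76488627 330.23918837  95.        ]
[  3.80789148   1.73552217 106.28692354]
```

>>> step_arm(increments="3 2 20 0 0 0 0; 0 0 30 0 0 0 0; 0 0 30 0 0 0 0; 0 0 30 0 0 0 0; 0 0 25 0 0 0 0; 0 0 20 0 0 0 0; 0 0 12 0 0 0 0; 0 0 0 0 0 0 0; 0 0 0 0 0 0 0.2; 0 0 0 0 0 0 0.3; 0 0 0 0 0 0 0.5; 0 0 0 0 0 0 1", squeeze=60)

```text
time_s: 2.65
tool_pos: [473.4, 331.9, 65.8]
ee_rot: [[-0.819, 0.573, 0.001], [0.573, 0.819, 0.001], [-0.0, 0.001, -1.0]]
ft_force: [-2.0, -1.6, 6.5]
gripper_width: 50.4
grip_force: 61.4
```

>>> step_arm(increments="0 0 0 0 0 0 1; 0 0 0 0 0 0 1; 0 0 0 0 0 0 1; 0 0 0 0 0 0 1")

```text
time_s: 3.05
tool_pos: [473.4, 332.0, 65.8]
ee_rot: [[-0.819, 0.573, 0.001], [0.573, 0.819, 0.001], [-0.001, 0.002, -1.0]]
ft_force: [-1.6, -0.8, 6.9]
gripper_width: 50.6
grip_force: 61.4
```

>>> step_arm(increments="0 0 -10 0 0 0 1; 0 0 -20 0 0 0 1; 0 0 -30 0 0 0 1; 0 0 -35 0 0 0 1; 0 0 -35 0 0 0 1; 0 0 -25 0 0 0 1; 0 0 -10 0 0 0 1; -13 -11 0 0 0 0 1; -26 -22 0 0 0 0 1; -26 -22 0 0 0 0 1; -26 -22 0 0 0 0 1; -26 -22 0 0 0 0 1", squeeze=80)

```text
time_s: 4.25
tool_pos: [511.0, 180.4, 227.6]
ee_rot: [[-0.819, 0.574, -0.003], [0.574, 0.819, -0.002], [0.001, -0.003, -1.0]]
ft_force: [0.4, -0.6, -2.3]
gripper_width: 49.9
grip_force: 83.3
```

>>> step_arm(increments="-26 -22 0 0 0 0 1; -26 -22 0 0 0 0 1; -26 -22 0 0 0 0 1; -26 -22 0 0 0 0 1; -26 -22 0 0 0 0 1; -26 -22 0 0 0 0 1; -26 -22 0 0 0 0 1; -26 -21 0 0 0 0 1; -26 -21 0 0 0 0 1; -26 -21 0 0 0 0 1; -26 -21 0 0 0 0 1; -26 -21 0 0 0 0 1")

```text
time_s: 5.45
tool_pos: [617.4, -209.8, 227.3]
ee_rot: [[-0.819, 0.574, -0.004], [0.574, 0.819, 0.0], [0.003, -0.002, -1.0]]
ft_force: [0.7, -0.1, -2.0]
gripper_width: 50.0
grip_force: 83.3
```

>>> step_arm(increments="-24 -21 0 0 0 0 1; -16 -14 0 0 0 0 1; 0 0 0 0 0 0 1; 0 0 0 0 0 0 1; 0 0 0 0 0 0 1")

```text
time_s: 5.95
tool_pos: [631.1, -257.9, 228.2]
ee_rot: [[-0.82, 0.572, -0.002], [0.572, 0.82, 0.002], [0.002, 0.0, -1.0]]
ft_force: [0.2, 0.3, -1.2]
gripper_width: 49.8
grip_force: 83.4
```

```bash
python3 - <<'E'
from h import *
s=bot.state(); print({k:np.round(s[k],3).tolist() for k in ('time_s','tool_pos','ee_rot','joint_pos')})
f=grab('wrist');cv2.imwrite('pics/w2s.png',f['image']);cv2.imwrite('pics/w2.png',cv2.resize(f['image'],(800,600),interpolation=cv2.INTER_CUBIC));np.savez('w2.npz',R=f['R'],t=f['t'],K=f['K'])
ex=np.array([.819,-.574,0]);ey=np.array([.574,.819,0]);O=np.array([534.5,-311.3,0])
for p in((-100,-45,6),(-100,59,6),(135,-45,6),(135,59,6),(11,15,54)): print(p,np.round(proj(f,O+ex*p[0]+ey*p[1]+[0,0,p[2]])/.64))
E
```

```text
{'time_s': 5.95, 'tool_pos': [631.053, -257.865, 228.187], 'ee_rot': [[-0.82, 0.572, -0.002], [0.572, 0.82, 0.002], [0.002, 0.0, -1.0]], 'joint_pos': [8.106, 34.836, 16.059, 83.525, -10.249, 63.204, 81.163]}
(-100, -45, 6) [207.  66.]
(-100, 59, 6) [340.  67.]
(135, -45, 6) [241. 340.]
(135, 59, 6) [349. 340.]
(11, 15, 54) [280. 218.]
```

View pics/w2.png

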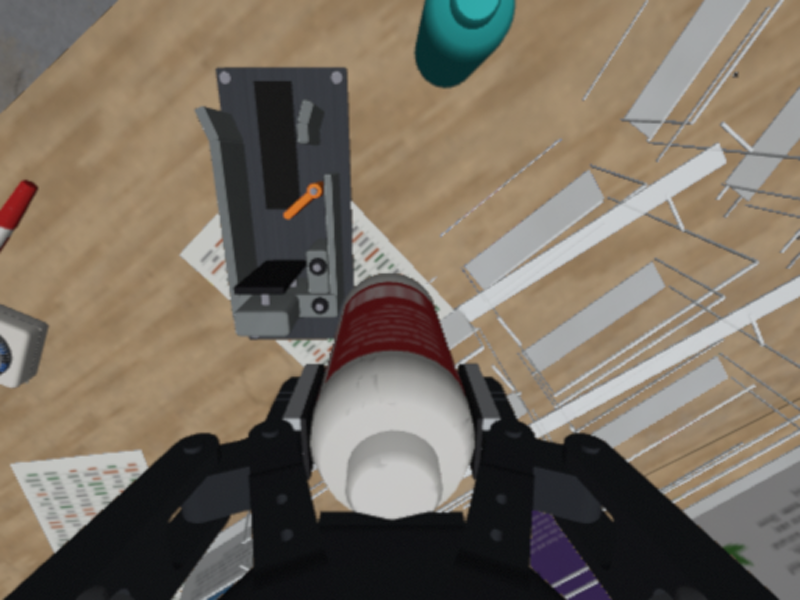

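The wrist view shows the dock's base corners at (217,68), (347,68), (249,338), the pawl tip at (289,214), the pawl pivot at (314,190) and the plate's top edge at about (236..305, 290..262). The bottle sits straight in the fingers.

```bash
python3 - <<'E'
from h import *
z=np.load('w2.npz');f={k:z[k] for k in z}
im=cv2.imread('pics/w2s.png');g=cv2.cvtColor(im,cv2.COLOR_BGR2HSV)
W=lambda u,v,h:onplane(f,u*.64,v*.64,h)
c1=W(217,68,6);c2=W(347.5,68,6);c3=W(249,338.5,6)
e=c3-c1;print('ang',np.degrees(np.arctan2(e[1],e[0])),np.linalg.norm(e)); e=c2-c1;print('ang y',np.degrees(np.arctan2(e[1],e[0]))-90,np.linalg.norm(e))
a=np.radians(-35);ex=np.array([np.cos(a),np.sin(a),0]);ey=np.array([-np.sin(a),np.cos(a),0])
O=np.mean([c1+100*ex+45*ey,c2+100*ex-59*ey,c3-135*ex+45*ey],0);O[2]=0;print('O',O,c1+100*ex+45*ey,c2+100*ex-59*ey,c3-135*ex+45*ey)
L=lambda X:(round(float((X-O)@ex),1),round(float((X-O)@ey),1))
m=((g[...,0]<20)&(g[...,1]>180)&(g[...,2]>150)).astype(np.uint8);m[:115]=0;m[145:]=0;m[:,:175]=0;m[:,210:]=0
c=max(cv2.findContours(m,0,2)[0],key=cv2.contourArea);(bx)=cv2.minAreaRect(c);print(bx,cv2.contourArea(c)); p=c[:,0]; print('tip px',p[np.argmin(p@[1,-1])])
print('tip',L(W(288,215,54)),'pivot',L(W(314,190,60)),'plate',L(W(236,291,94)),L(W(298,291,94)),L(W(305,262,94)))
print('right wall inner far',L(W(256,280,60)),L(W(232,165,60)),'left wall inner',L(W(325,178,60)),L(W(326,250,60)))
s=bot.state()
for x in(-65,-110):
  T=O+x*ex+[0,0,0];print(x,T,np.array(s['ee_rot']).T@(T-np.array(s['tool_pos'])))
E
```

```text
ang -34.977573704539985 232.5631032188609
ang y -34.84500537727559 102.50773261115839
O [ 538.72931411 -305.80661371    0.        ] [ 539.73840994 -305.94283851    6.        ] [ 538.65511441 -307.0064868     6.        ] [ 537.79441797 -304.47051583    6.        ]
((193.25003051757812, 128.75001525878906), (8.485280990600586, 28.991378784179688), 45.0) 99.5
tip px [182 138]
tip (8.6, 14.1) pivot (-10.3, 36.0) plate (56.4, -16.8) (56.3, 26.9) (35.3, 33.1)
right wall inner far (58.4, -13.4) (-27.6, -21.8) left wall inner (-18.8, 44.5) (34.3, 42.6)
-65 [ 485.48443123 -268.52414535    0.        ] [113.0776266  -92.41454333 228.73206379]
-110 [ 448.62258923 -242.71320571    0.        ] [158.07747473 -92.32711496 228.80968077]
```

>>> step_arm(increments="15 -11 0 0 0 0 1; 26 -20 0 0 0 0 1; 26 -20 0 0 0 0 1; 26 -20 0 0 0 0 1; 18 -14 0 0 0 0 1; 9 -7 0 0 0 0 1; 0 0 20 0 0 0 1; 0 0 30 0 0 0 1; 0 0 30 0 0 0 1; 0 0 25 0 0 0 1; 0 0 15 0 0 0 1; 0 0 10 0 0 0 1")

```text
time_s: 7.2
tool_pos: [481.1, -264.7, 98.0]
ee_rot: [[-0.82, 0.572, -0.001], [0.572, 0.82, 0.001], [0.001, 0.0, -1.0]]
ft_force: [0.2, 1.1, -2.0]
gripper_width: 49.9
grip_force: 83.4
```

>>> step_arm(increments="0 0 5 0 0 0 1; 0 0 0 0 0 0 1; 0 0 0 0 0 0 1; 0 0 0 0 0 0 1")

```text
time_s: 7.6
tool_pos: [481.4, -266.1, 95.1]
ee_rot: [[-0.819, 0.573, 0.002], [0.573, 0.819, -0.001], [-0.002, 0.0, -1.0]]
ft_force: [-0.3, 0.5, -1.5]
gripper_width: 50.2
grip_force: 83.4
```

```bash
cat >> h.py <<'E'
A=np.radians(-35);EX=np.array([np.cos(A),np.sin(A),0]);EY=np.array([-np.sin(A),np.cos(A),0]);O=np.array([538.7,-305.8,0])
def st():
    s=bot.state();d=np.array(s['tool_pos'])-O;F=np.array(s['ft_force'])
    print('t',s['time_s'],'dock x y z',np.round([d@EX,d@EY,d[2]],1),'F',np.round([F@EX,F@EY,F[2]],1),'tau',np.round(s['wrist_torque'],2),'rot',np.round(s['ee_rot'],3)[:,2], 'w',s['gripper_width'])
E
python3 - <<'E'
from h import *
st()
f=grab('wrist');g=grab('side');s=grab('scene')
r=lambda c,w,h:cv2.resize(c,(w,h),interpolation=cv2.INTER_CUBIC)
cv2.imwrite('pics/m1.png',np.vstack([np.hstack([r(f['image'],400,300),r(g['image'][190:280,240:360],400,300)]),np.hstack([r(s['image'][180:300,260:420],400,300),np.zeros((300,400,3),np.uint8)])]))
E
```

```text
t 7.6 dock x y z [-69.8  -0.4  95.1] F [-0.6  0.2 -1.5] tau [ 0.01 -0.02 -0.02] rot [ 0.002 -0.001 -1.   ] w 50.19189620594349
```

View pics/m1.png

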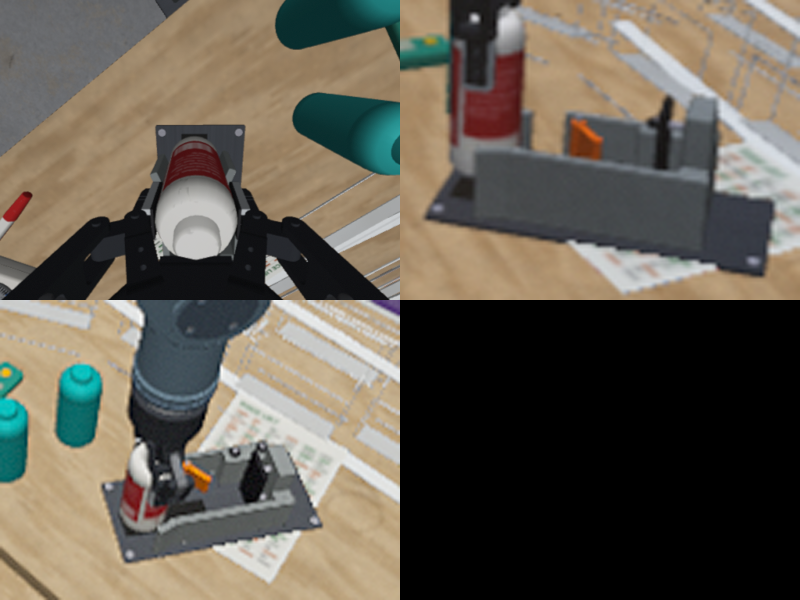

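The bottle stands over the mouth, centred between the flares (wrist tile: foot over the dark strip at (195,150)). Its foot is about 23 mm above the floor, so I'll lower it until it just touches.

>>> step_arm(increments="2 0 6 0 0 0 1; 0 0 6 0 0 0 1; 0 0 5 0 0 0 1; 0 0 2 0 0 0 1; 0 0 1 0 0 0 1; 0 0 0 0 0 0 1; 0 0 0 0 0 0 1")

```text
time_s: 8.45
tool_pos: [479.2, -264.7, 74.4]
ee_rot: [[-0.819, 0.573, 0.0], [0.573, 0.819, -0.0], [-0.0, 0.0, -1.0]]
ft_force: [-0.3, 0.4, -2.0]
gripper_width: 50.0
grip_force: 83.4
```

```bash
python3 -c "
from h import *
st()"
```

```text
t 8.45 dock x y z [-72.3  -0.5  74.4] F [-0.5  0.1 -2. ] tau [0.03 0.01 0.02] rot [ 0. -0. -1.] w 49.9657132548398
```

>>> step_arm(increments="0 0 1 0 0 0 1; 0 0 0 0 0 0 1; 0 0 0 0 0 0 1")

```text
time_s: 8.75
tool_pos: [479.1, -264.7, 73.4]
ee_rot: [[-0.819, 0.573, 0.0], [0.573, 0.819, -0.0], [-0.0, 0.0, -1.0]]
ft_force: [0.5, -0.1, -2.0]
gripper_width: 49.9
grip_force: 83.4
```

>>> step_arm(increments="0 0 1 0 0 0 1; 0 0 0 0 0 0 1; 0 0 0 0 0 0 1")

```text
time_s: 9.05
tool_pos: [479.0, -264.7, 72.3]
ee_rot: [[-0.819, 0.573, -0.0], [0.573, 0.819, 0.0], [0.0, 0.0, -1.0]]
ft_force: [-0.1, -0.6, -1.8]
gripper_width: 50.1
grip_force: 83.4
```

>>> step_arm(increments="0 0 0.7 0 0 0 1; 0 0 0 0 0 0 1; 0 0 0 0 0 0 1")

```text
time_s: 9.35
tool_pos: [479.2, -264.8, 71.9]
ee_rot: [[-0.819, 0.573, 0.0], [0.573, 0.819, -0.0], [-0.0, 0.0, -1.0]]
ft_force: [0.3, 0.7, 3.8]
gripper_width: 50.4
grip_force: 84.1
```

Touchdown felt at z = 71.9. I'll unload it by 0.4 mm and slide in.

>>> step_arm(increments="0 0 -0.4 0 0 0 1; -3 0 0 0 0 0 1; -4 0 0 0 0 0 1; -4 0 0 0 0 0 1; -4 0 0 0 0 0 1; -4 0 0 0 0 0 1; -3 0 0 0 0 0 1; 0 0 0 0 0 0 1")

```text
time_s: 10.15
tool_pos: [495.1, -276.6, 73.1]
ee_rot: [[-0.819, 0.574, -0.004], [0.574, 0.819, 0.003], [0.005, -0.0, -1.0]]
ft_force: [-9.5, 4.7, 23.1]
gripper_width: 50.0
grip_force: 86.8
```

```bash
python3 -c "
from h import *
st()"
```

```text
t 10.15 dock x y z [-52.4  -1.1  73.1] F [-10.5  -1.6  23.1] tau [1.4  2.7  0.05] rot [-0.004  0.003 -1.   ] w 50.04059490991721
```

The foot dug in as warned. I'll lift to unload it and look at the forces.

>>> step_arm(increments="3 0 -1 0 0 0 1; 0 0 -1 0 0 0 1; 0 0 0 0 0 0 1; 0 0 0 0 0 0 1")

```text
time_s: 10.55
tool_pos: [494.8, -275.5, 73.7]
ee_rot: [[-0.819, 0.573, -0.0], [0.573, 0.819, -0.0], [0.0, -0.0, -1.0]]
ft_force: [0.0, -0.2, -2.7]
gripper_width: 49.7
grip_force: 84.2
```

```bash
python3 - <<'E'
from h import *
st()
f=grab('wrist');g=grab('side');s=grab('scene')
r=lambda c,w,h:cv2.resize(c,(w,h),interpolation=cv2.INTER_CUBIC)
cv2.imwrite('pics/m2.png',np.vstack([np.hstack([r(f['image'][130:250,170:330],400,300),r(g['image'][190:280,240:360],400,300)]),np.hstack([r(s['image'][180:300,260:420],400,300),np.zeros((300,400,3),np.uint8)])]))
E
```

```text
t 10.55 dock x y z [-53.4  -0.4  73.7] F [ 0.1 -0.2 -2.7] tau [-0.   -0.03 -0.03] rot [-0. -0. -1.] w 49.733232492163516
```

View pics/m2.png

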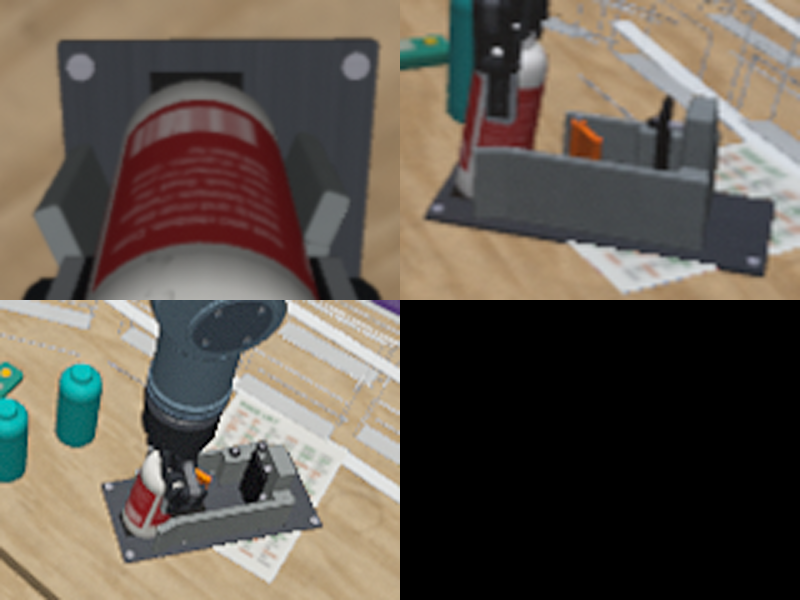

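The picture shows the bottle leaning about 13° (foot lagging at side tile (462,185)). I'll pull back with light floor contact to right it, then release, regrip tighter and hover.

>>> step_arm(increments="0 0 0.8 0 0 0 1; 4 0 0.4 0 0 0 1; 4 0 0.4 0 0 0 1; 4 0 0.4 0 0 0 1; 3 0 0 0 0 0 1; 0 0 0 0 0 0 1", squeeze=40)

```text
time_s: 11.3
tool_pos: [483.0, -267.3, 72.7]
ee_rot: [[-0.819, 0.573, 0.002], [0.573, 0.819, -0.001], [-0.002, 0.0, -1.0]]
ft_force: [1.9, -2.1, 5.2]
gripper_width: 50.2
grip_force: 84.4
```

```bash
python3 -c "
from h import *
st()"
```

```text
t 11.3 dock x y z [-67.7  -0.4  72.7] F [ 2.8 -0.6  5.2] tau [-0.48 -0.73 -0.07] rot [ 0.002 -0.001 -1.   ] w 50.17898332452655
```

>>> step_arm(increments="0 0 0 0 0 0 0.3; 0 0 0 0 0 0 0.25; 0 0 0 0 0 0 0.25; 0 0 0 0 0 0 0.25; 0 0 0 0 0 0 0.25; 0 0 0 0 0 0 0.25")

```text
time_s: 11.9
tool_pos: [482.2, -266.9, 71.9]
ee_rot: [[-0.819, 0.573, -0.0], [0.573, 0.819, 0.0], [0.0, -0.0, -1.0]]
ft_force: [0.8, 0.3, 0.3]
gripper_width: 64.0
grip_force: 0.0
```

```bash
python3 - <<'E'
from h import *
st()
f=grab('wrist');g=grab('side');s=grab('scene')
r=lambda c,w,h:cv2.resize(c,(w,h),interpolation=cv2.INTER_CUBIC)
cv2.imwrite('pics/m3.png',np.vstack([np.hstack([r(f['image'],400,300),r(g['image'][190:280,240:360],400,300)]),np.hstack([r(s['image'][180:300,260:420],400,300),np.zeros((300,400,3),np.uint8)])]))
E
```

```text
t 11.9 dock x y z [-68.6  -0.5  71.9] F [0.5 0.7 0.3] tau [-0.02 -0.01  0.02] rot [-0.  0. -1.] w 63.98361478965683
```

View pics/m3.png

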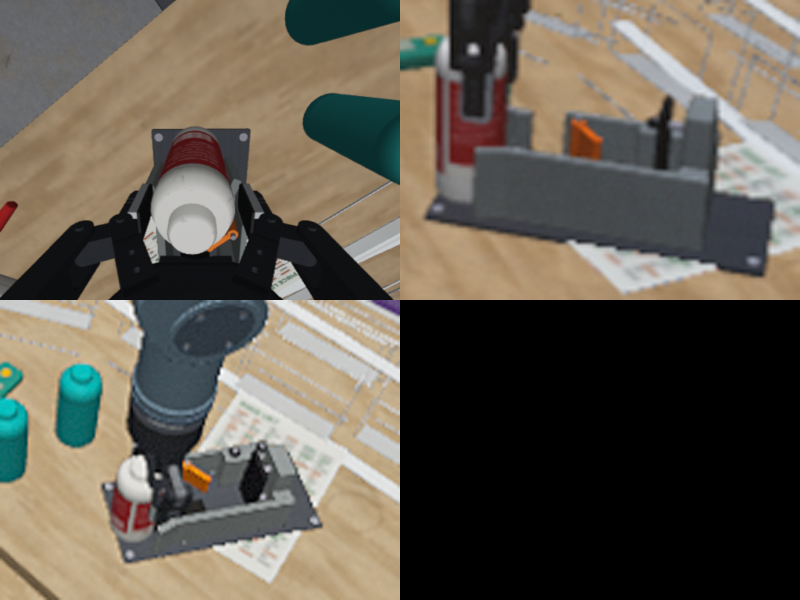

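The bottle now stands upright at the mouth, with its cap at wrist tile (193,222), a bit behind the fingers. Measuring its offset.

```bash
python3 - <<'E'
from h import *
f=grab('wrist');s=bot.state();im=f['image']
cv2.imwrite('pics/w3s.png',im)
g=cv2.cvtColor(im,cv2.COLOR_BGR2HSV)
m=((g[...,1]<45)&(g[...,2]>120)).astype(np.uint8);m[:205]=0;m[330:]=0;m[:,:190]=0;m[:,306:]=0
m=cv2.morphologyEx(m,cv2.MORPH_OPEN,np.ones((5,5)))
c=max(cv2.findContours(m,0,2)[0],key=cv2.contourArea);print(cv2.boundingRect(c))
for n,p,z in(('captop',(193*1.28,222*1.28),131),('cap2',(193*1.28,222*1.28),129)):
  X=onplane(f,*p,z);print(n,[(X-O)@EX,(X-O)@EY])
for x in(-68,-72,-76,-80): print(x,[np.round(proj(f,O+x*EX+[0,0,z])).tolist() for z in (131,)],np.round(proj(f,O+x*EX-26*EY+[0,0,98])),np.round(proj(f,O+x*EX+26*EY+[0,0,98])))
E
```

```text
(190, 216, 114, 107)
captop [np.float64(-84.38694083112443), np.float64(-1.801998279052915)]
cap2 [np.float64(-82.7904827350153), np.float64(-1.8262164494416628)]
-68 [[252.0, 318.0]] [201. 268.] [301. 268.]
-72 [[252.0, 310.0]] [201. 262.] [302. 262.]
-76 [[252.0, 302.0]] [200. 255.] [302. 255.]
-80 [[252.0, 294.0]] [200. 248.] [303. 248.]
```

>>> step_arm(increments="4 0 0 0 0 0 0.25; 4 0 -0.5 0 0 0 0.25; 2 0 -0.5 0 0 0 0.25; 0 0 -0.4 0 0 0 0.25; 0 0 0 0 0 0 0.33; 0 0 0 0 0 0 0.4; 0 0 0 0 0 0 0.6; 0 0 0 0 0 0 1; 0 0 0 0 0 0 1; 0 0 0 0 0 0 1; 0 0 0 0 0 0 1", squeeze=120)

```text
time_s: 13.2
tool_pos: [474.4, -261.5, 74.2]
ee_rot: [[-0.819, 0.573, 0.001], [0.573, 0.819, -0.0], [-0.0, 0.0, -1.0]]
ft_force: [-2.5, 0.4, 9.1]
gripper_width: 48.9
grip_force: 122.4
```

```bash
python3 - <<'E'
from h import *
st()
f=grab('wrist');cv2.imwrite('pics/w4s.png',f['image'])
g=cv2.cvtColor(f['image'],cv2.COLOR_BGR2HSV)
E
```

```text
t 13.2 dock x y z [-78.1  -0.6  74.2] F [-2.2 -1.1  9.1] tau [0.37 0.44 0.04] rot [ 0.001 -0.    -1.   ] w 48.88248143572028
```

I raised it instead of lowering it, so I'll regrip 4 mm lower.

>>> step_arm(increments="0 0 0 0 0 0 0.3; 0 0 0 0 0 0 0.25; 0 0 0 0 0 0 0.25; 0 0 2 0 0 0 0.25; 0 0 2 0 0 0 0.25; 0 0 0 0 0 0 0.33; 0 0 0 0 0 0 0.4; 0 0 0 0 0 0 0.6; 0 0 0 0 0 0 1; 0 0 0 0 0 0 1; 0 0 0 0 0 0 1; 0 0 0 0 0 0 1", squeeze=120)

```text
time_s: 14.45
tool_pos: [474.2, -261.4, 69.8]
ee_rot: [[-0.819, 0.573, 0.0], [0.573, 0.819, -0.0], [-0.0, 0.0, -1.0]]
ft_force: [-1.8, 0.5, 4.9]
gripper_width: 49.2
grip_force: 123.7
```

>>> step_arm(increments="0 0 -0.6 0 0 0 1; 0 0 0 0 0 0 1; 0 0 0 0 0 0 1")

```text
time_s: 14.75
tool_pos: [474.0, -261.1, 69.9]
ee_rot: [[-0.819, 0.573, -0.0], [0.573, 0.819, 0.0], [0.0, -0.0, -1.0]]
ft_force: [-1.5, -0.3, -0.9]
gripper_width: 49.5
grip_force: 124.1
```

>>> step_arm(increments="0 0 -0.5 0 0 0 1; 0 0 0 0 0 0 1; 0 0 0 0 0 0 1")

```text
time_s: 15.05
tool_pos: [474.0, -261.1, 70.4]
ee_rot: [[-0.819, 0.573, -0.0], [0.573, 0.819, 0.0], [0.0, -0.0, -1.0]]
ft_force: [-0.1, -0.5, -2.1]
gripper_width: 49.3
grip_force: 124.1
```

>>> step_arm(increments="0 0 -0.5 0 0 0 1; 0 0 0 0 0 0 1; 0 0 0 0 0 0 1")

```text
time_s: 15.35
tool_pos: [474.2, -261.2, 71.0]
ee_rot: [[-0.819, 0.573, 0.0], [0.573, 0.819, -0.0], [-0.0, 0.0, -1.0]]
ft_force: [-0.3, 0.3, -2.1]
gripper_width: 49.5
grip_force: 124.1
```

>>> step_arm(increments="-3 0.4 0 0 0 0 1; -3 0 0 0 0 0 1; -3 0 0 0 0 0 1; -3 0 0 0 0 0 1; -3 0 0 0 0 0 1; -3 0 0 0 0 0 1")

```text
time_s: 15.95
tool_pos: [489.3, -271.4, 71.0]
ee_rot: [[-0.819, 0.573, 0.0], [0.573, 0.819, -0.0], [-0.0, -0.0, -1.0]]
ft_force: [0.3, -0.5, -2.1]
gripper_width: 49.6
grip_force: 124.1
```

>>> step_arm(increments="-3 0 0 0 0 0 1; -3 0 0 0 0 0 1; -3 0 0 0 0 0 1; 0 0 0 0 0 0 1")

```text
time_s: 16.35
tool_pos: [496.9, -276.8, 71.1]
ee_rot: [[-0.819, 0.573, 0.001], [0.573, 0.819, -0.0], [-0.001, -0.0, -1.0]]
ft_force: [-0.6, -0.8, -1.9]
gripper_width: 49.6
grip_force: 124.1
```

```bash
python3 -c "
from h import *
st()"
```

```text
t 16.35 dock x y z [-50.9  -0.2  71.1] F [-0.  -1.  -1.9] tau [-0.1   0.04 -0.06] rot [ 0.001 -0.    -1.   ] w 49.58530075608313
```

>>> step_arm(increments="-3 0 0 0 0 0 1; -3 0 0 0 0 0 1; -3 0 0 0 0 0 1; -3 0 0 0 0 0 1; 0 0 0 0 0 0 1")

```text
time_s: 16.85
tool_pos: [507.0, -283.5, 71.1]
ee_rot: [[-0.819, 0.573, 0.001], [0.573, 0.819, -0.0], [-0.001, 0.0, -1.0]]
ft_force: [0.7, 0.0, -2.9]
gripper_width: 49.4
grip_force: 124.1
```

>>> step_arm(increments="-3 0 0 0 0 0 1; -3 0 0 0 0 0 1; -3 0 0 0 0 0 1; -3 0 0 0 0 0 1; 0 0 0 0 0 0 1")

```text
time_s: 17.35
tool_pos: [516.6, -290.5, 71.0]
ee_rot: [[-0.819, 0.573, 0.0], [0.573, 0.819, -0.0], [-0.001, -0.0, -1.0]]
ft_force: [0.5, -0.2, -1.8]
gripper_width: 49.4
grip_force: 124.1
```

```bash
python3 -c "
from h import *
st()"
```

```text
t 17.35 dock x y z [-26.9  -0.1  71. ] F [ 0.5  0.2 -1.8] tau [ 0.01  0.03 -0.  ] rot [ 0. -0. -1.] w 49.3917784222234
```

>>> step_arm(increments="-2 0 0 0 0 0 1; -2 0 0 0 0 0 1; -2 0 0 0 0 0 1; -2 0 0 0 0 0 1; -2 0 0 0 0 0 1")

```text
time_s: 17.85
tool_pos: [524.5, -295.9, 71.0]
ee_rot: [[-0.819, 0.573, -0.0], [0.573, 0.819, 0.0], [0.0, -0.0, -1.0]]
ft_force: [-1.1, 0.9, -1.7]
gripper_width: 49.3
grip_force: 124.1
```

>>> step_arm(increments="-2 0 0 0 0 0 1; -2 0 0 0 0 0 1; -2 0 0 0 0 0 1")

```text
time_s: 18.15
tool_pos: [527.9, -299.0, 70.4]
ee_rot: [[-0.819, 0.573, -0.003], [0.573, 0.819, 0.001], [0.003, -0.001, -1.0]]
ft_force: [-4.7, 1.7, -2.7]
gripper_width: 49.4
grip_force: 124.1
```

>>> step_arm(increments="-2 0 0 0 0 0 1; -2 0 0 0 0 0 1; -2 0 0 0 0 0 1")

```text
time_s: 18.45
tool_pos: [533.1, -303.0, 70.6]
ee_rot: [[-0.819, 0.574, -0.002], [0.574, 0.819, 0.0], [0.002, -0.001, -1.0]]
ft_force: [-4.9, 0.0, -2.7]
gripper_width: 49.5
grip_force: 124.1
```

```bash
python3 -c "
from h import *
st()"
```

```text
t 18.45 dock x y z [-6.1 -0.9 70.6] F [-4.1 -2.8 -2.7] tau [0.11 1.34 0.06] rot [-0.002  0.    -1.   ] w 49.451465074506935
```

>>> step_arm(increments="-2 0 0 0 0 0 1; -2 0 0 0 0 0 1; -2 0 0 0 0 0 1; -2 0 0 0 0 0 1")

```text
time_s: 18.85
tool_pos: [539.6, -308.1, 70.7]
ee_rot: [[-0.819, 0.574, -0.002], [0.574, 0.819, -0.0], [0.001, -0.001, -1.0]]
ft_force: [-6.3, 0.7, -2.1]
gripper_width: 49.4
grip_force: 124.1
```

>>> step_arm(increments="-2 0 0 0 0 0 1; -2 0 0 0 0 0 1; -2 0 0 0 0 0 1; -2 0 0 0 0 0 1")

```text
time_s: 19.25
tool_pos: [546.3, -313.0, 70.8]
ee_rot: [[-0.819, 0.574, -0.002], [0.574, 0.819, -0.001], [0.001, -0.002, -1.0]]
ft_force: [-5.5, -0.5, -2.1]
gripper_width: 49.7
grip_force: 124.1
```

```bash
python3 -c "
from h import *
st()"
```

```text
t 19.25 dock x y z [10.4 -1.5 70.8] F [-4.3 -3.6 -2.1] tau [-0.29  1.24  0.05] rot [-0.002 -0.001 -1.   ] w 49.736891777427054
```

>>> step_arm(increments="-1.5 0 0 0 0 0 1; -1.5 0 0 0 0 0 1; -1.5 0 0 0 0 0 1; -1.5 0 0 0 0 0 1; -1.5 0 0 0 0 0 1; -1.5 0 0 0 0 0 1")

```text
time_s: 19.85
tool_pos: [554.5, -317.9, 71.0]
ee_rot: [[-0.819, 0.574, -0.0], [0.574, 0.819, -0.001], [-0.0, -0.001, -1.0]]
ft_force: [-5.3, -2.8, -2.4]
gripper_width: 49.5
grip_force: 124.1
```

```bash
python3 -c "
from h import *
st()"
```

```text
t 19.85 dock x y z [19.9 -0.8 71. ] F [-2.7 -5.3 -2.4] tau [-0.57  1.16  0.07] rot [-0.    -0.001 -1.   ] w 49.49597506962595
```

>>> step_arm(increments="-1 0 0 0 0 0 1; -1 0 0 0 0 0 1; -1 0 0 0 0 0 1; -1 0 0 0 0 0 1; -1 0 0 0 0 0 1")

```text
time_s: 20.35
tool_pos: [559.1, -320.1, 71.1]
ee_rot: [[-0.819, 0.573, 0.001], [0.573, 0.819, -0.0], [-0.001, 0.0, -1.0]]
ft_force: [-4.7, -2.2, -1.9]
gripper_width: 49.7
grip_force: 124.1
```

```bash
python3 -c "
from h import *
st()"
```

```text
t 20.35 dock x y z [24.9 -0.  71.1] F [-2.6 -4.5 -1.9] tau [-0.71  0.94  0.1 ] rot [ 0.001 -0.    -1.   ] w 49.664730631818706
```

>>> step_arm(increments="-1 0 0 0 0 0 1; -1 0 0 0 0 0 1; -1 0 0 0 0 0 1; 0 0 0 0 0 0 1")

```text
time_s: 20.75
tool_pos: [561.3, -321.8, 71.1]
ee_rot: [[-0.819, 0.573, 0.0], [0.573, 0.819, -0.0], [-0.0, -0.0, -1.0]]
ft_force: [-4.2, -1.5, -1.2]
gripper_width: 49.5
grip_force: 124.0
```

```bash
python3 -c "
from h import *
st()"
```

```text
t 20.75 dock x y z [27.7 -0.1 71.1] F [-2.6 -3.6 -1.2] tau [-0.67  0.98  0.04] rot [ 0. -0. -1.] w 49.48335820493448
```

>>> step_arm(increments="-1 0 0 0 0 0 1; -1 0 0 0 0 0 1; 0 0 0 0 0 0 1")

```text
time_s: 21.05
tool_pos: [562.1, -322.2, 70.9]
ee_rot: [[-0.819, 0.573, -0.002], [0.573, 0.819, 0.001], [0.002, 0.0, -1.0]]
ft_force: [-6.0, -1.6, 0.6]
gripper_width: 49.2
grip_force: 124.0
```

```bash
python3 -c "
from h import *
st()"
```

```text
t 21.05 dock x y z [28.6 -0.1 70.9] F [-4.  -4.7  0.6] tau [-0.41  1.39  0.05] rot [-0.002  0.001 -1.   ] w 49.216660874963516
```

>>> step_arm(increments="-0.7 0 0 0 0 0 1; -0.7 0 0 0 0 0 1; 0 0 0 0 0 0 1")

```text
time_s: 21.35
tool_pos: [562.8, -322.8, 70.9]
ee_rot: [[-0.819, 0.573, -0.003], [0.573, 0.819, 0.002], [0.003, 0.0, -1.0]]
ft_force: [-8.2, -0.3, 1.5]
gripper_width: 49.5
grip_force: 124.0
```

```bash
python3 -c "
from h import *
st()"
```

```text
t 21.35 dock x y z [29.5 -0.1 70.9] F [-6.6 -4.9  1.5] tau [-0.21  1.66  0.08] rot [-0.003  0.002 -1.   ] w 49.49920583311876
```

>>> step_arm(increments="-0.7 0 0 0 0 0 1; -0.7 0 0 0 0 0 1; 0 0 0 0 0 0 1")

```text
time_s: 21.65
tool_pos: [563.7, -323.4, 70.9]
ee_rot: [[-0.819, 0.573, -0.003], [0.573, 0.819, 0.002], [0.004, 0.0, -1.0]]
ft_force: [-8.5, 1.1, 3.3]
gripper_width: 49.6
grip_force: 123.9
```

```bash
python3 -c "
from h import *
st()"
```

```text
t 21.65 dock x y z [30.6 -0.1 70.9] F [-7.6 -4.   3.3] tau [-0.1   1.79  0.05] rot [-0.003  0.002 -1.   ] w 49.59052228954058
```

>>> step_arm(increments="-0.7 0 -0.3 0 0 0 1; -0.7 0 0 0 0 0 1; 0 0 0 0 0 0 1")

```text
time_s: 21.95
tool_pos: [564.3, -323.8, 70.9]
ee_rot: [[-0.819, 0.573, -0.004], [0.573, 0.819, 0.003], [0.005, 0.0, -1.0]]
ft_force: [-9.5, 1.9, 2.3]
gripper_width: 49.4
grip_force: 123.9
```

```bash
python3 -c "
from h import *
st()"
```

```text
t 21.95 dock x y z [31.4 -0.1 70.9] F [-8.9 -3.9  2.3] tau [-0.02  1.98  0.08] rot [-0.004  0.003 -1.   ] w 49.40378864759258
```

>>> step_arm(increments="-0.7 0 0 0 0 0 1; -0.5 0 0 0 0 0 1; 0 0 0 0 0 0 1")

```text
time_s: 22.25
tool_pos: [565.1, -324.4, 70.9]
ee_rot: [[-0.819, 0.573, -0.005], [0.573, 0.819, 0.003], [0.006, 0.0, -1.0]]
ft_force: [-9.0, 1.9, 2.2]
gripper_width: 49.6
grip_force: 123.9
```

```bash
python3 -c "
from h import *
st()"
```

```text
t 22.25 dock x y z [32.3 -0.  70.9] F [-8.5 -3.6  2.2] tau [0.08 2.19 0.05] rot [-0.005  0.003 -1.   ] w 49.59267240419068
```

>>> step_arm(increments="-0.7 0 0 0 0 0 1; -0.5 0 0 0 0 0 1; 0 0 0 0 0 0 1")

```text
time_s: 22.55
tool_pos: [565.9, -324.9, 70.9]
ee_rot: [[-0.819, 0.573, -0.005], [0.573, 0.819, 0.004], [0.006, 0.0, -1.0]]
ft_force: [-11.1, 1.4, 4.1]
gripper_width: 49.3
grip_force: 124.0
```

```bash
python3 -c "
from h import *
st()"
```

```text
t 22.55 dock x y z [33.2 -0.1 70.9] F [-9.9 -5.3  4.1] tau [0.19 2.35 0.1 ] rot [-0.005  0.004 -1.   ] w 49.325156200086894
```

>>> step_arm(increments="-0.7 0 0 0 0 0 1; -0.5 0 0 0 0 0 1; 0 0 0 0 0 0 1")

```text
time_s: 22.85
tool_pos: [566.6, -325.4, 70.8]
ee_rot: [[-0.819, 0.573, -0.006], [0.573, 0.819, 0.004], [0.007, 0.0, -1.0]]
ft_force: [-11.4, 2.5, 5.3]
gripper_width: 49.5
grip_force: 124.0
```

```bash
python3 -c "
from h import *
st()
f=grab('wrist');g=grab('side');s=grab('scene')
r=lambda c,w,h:cv2.resize(c,(w,h),interpolation=cv2.INTER_CUBIC)
cv2.imwrite('pics/m4.png',np.vstack([np.hstack([r(f['image'][130:290,140:353],400,300),r(g['image'][190:280,240:360],400,300)]),np.hstack([r(s['image'][205:286,290:398],400,300),np.zeros((300,400,3),np.uint8)])]))"
```

```text
t 22.85 dock x y z [34.1 -0.1 70.8] F [-10.8  -4.5   5.3] tau [0.36 2.45 0.12] rot [-0.006  0.004 -1.   ] w 49.53012052129662
```

View pics/m4.png

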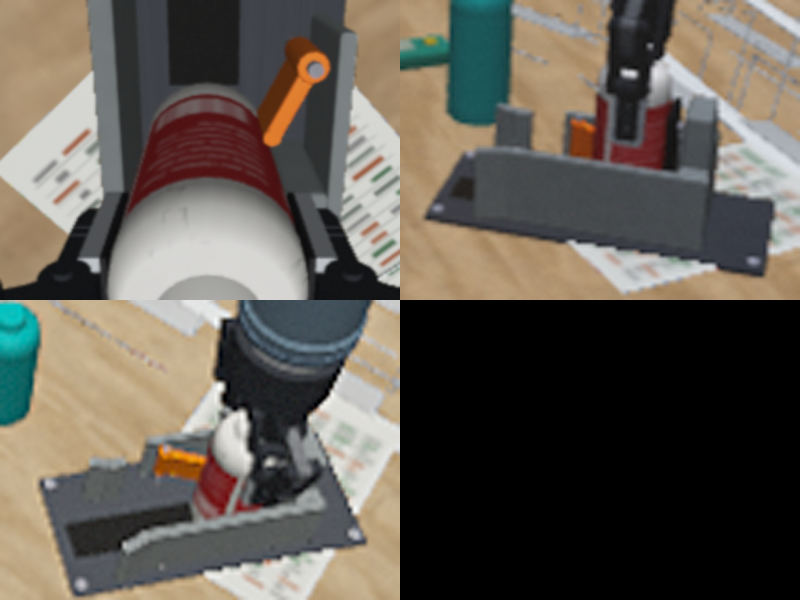

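The wrist tile shows the pawl tip (272,140) still resting on the bottle's left flank, so there's no click yet. Checking whether the bottle tilts by comparing label edges with the earlier upright view.

```bash
python3 - <<'E'
import cv2,numpy as np
for n,r0,r1 in(('m1',80,150),('m2',80,145),('m3',90,150),('m4',90,158)):
    t=cv2.imread(f'pics/{n}.png')[:300,400:]; g=cv2.cvtColor(t,cv2.COLOR_BGR2HSV)
    m=((g[...,0]<12)|(g[...,0]>168))&(g[...,1]>110)&(g[...,2]<190)
    R=[];
    for y in range(r0,r1):
        x=np.where(m[y])[0]
        if len(x)>8: R.append((y,x.min(),x.max()))
    R=np.array(R); 
    print(n,len(R),[round(float(np.degrees(np.arctan(np.polyfit(R[:,0],R[:,k],1)[0]))),1) for k in(1,2)],R[0],R[-1])
E
```

```text
m1 70 [38.0, 57.9] [ 80  53 123] [149 169 200]
m2 59 [-9.9, 54.2] [ 86  72 142] [144  66 201]
m3 60 [1.8, 67.0] [ 90  35 104] [149  39 200]
m4 57 [-29.9, 6.9] [101 196 204] [157 183 265]
```

```bash
python3 - <<'E'
from h import *
ims={'m2':cv2.imread('pics/m2.png')[:300,400:],'m3':cv2.imread('pics/m3.png')[:300,400:],'m4':cv2.imread('pics/m4.png')[:300,400:]}
for n,t in ims.items():
    g=cv2.cvtColor(t,cv2.COLOR_BGR2HSV); m=((g[...,0]<5)|(g[...,0]>168))&(g[...,1]>110)&(g[...,2]>50)&(g[...,2]<170)
    m=cv2.morphologyEx(m.astype(np.uint8),cv2.MORPH_OPEN,np.ones((5,5)))
    k,l,s,_=cv2.connectedComponentsWithStats(m); m=l==1+np.argmax(s[1:,4])
    print(n,[(y,int(np.where(m[y])[0].min()),int(np.where(m[y])[0].max())) for y in range(70,200,10) if m[y].any()])
E
```

```text
m2 [(90, 122, 140), (100, 118, 138), (110, 118, 136), (120, 116, 135), (130, 81, 133), (140, 79, 131)]
m3 [(80, 98, 105), (90, 50, 104), (100, 50, 104), (110, 50, 104), (120, 50, 105), (130, 50, 104), (140, 50, 104), (150, 50, 73), (160, 50, 73)]
m4 [(110, 248, 269), (120, 246, 266), (130, 245, 265), (140, 244, 265), (150, 212, 264), (160, 211, 263)]
```

The bottle leans about 5° with its foot lagging, so I'll swing the foot forward by tilting the tool while watching the force.

>>> step_arm(increments="0 0 0 0 -1 0 1; 0 0 -0.2 0 -1 0 1; 0 0 0 0 0 0 1")

```text
time_s: 23.3
tool_pos: [566.7, -325.5, 70.7]
ee_rot: [[-0.819, 0.573, 0.024], [0.573, 0.819, -0.017], [-0.029, -0.0, -1.0]]
ft_force: [-7.6, -0.8, -0.2]
gripper_width: 49.2
grip_force: 124.0
```

```bash
python3 -c "
from h import *
st()"
```

```text
t 23.3 dock x y z [34.2 -0.1 70.7] F [-5.8 -5.  -0.2] tau [0.3  2.26 0.04] rot [ 0.024 -0.017 -1.   ] w 49.21323669857662
```

>>> step_arm(increments="0 0 0 0 -1 0 1; 0 0 -0.2 0 -1 0 1; 0 0 0 0 0 0 1")

```text
time_s: 23.6
tool_pos: [566.3, -325.4, 70.6]
ee_rot: [[-0.817, 0.574, 0.052], [0.573, 0.819, -0.036], [-0.063, -0.0, -0.998]]
ft_force: [-8.1, -0.3, 0.2]
gripper_width: 49.5
grip_force: 124.1
```

```bash
python3 -c "
from h import *
st()"
```

```text
t 23.6 dock x y z [33.8 -0.3 70.6] F [-6.4 -4.9  0.2] tau [ 0.53  2.59 -0.08] rot [ 0.052 -0.036 -0.998] w 49.53361005432044
```

>>> step_arm(increments="-0.7 0 -0.2 0 -0.5 0 1; -0.5 0 0 0 -0.5 0 1; 0 0 0 0 0 0 1")

```text
time_s: 23.9
tool_pos: [567.8, -326.6, 71.0]
ee_rot: [[-0.817, 0.573, 0.067], [0.571, 0.819, -0.047], [-0.082, -0.0, -0.997]]
ft_force: [-7.3, -0.6, -1.0]
gripper_width: 49.4
grip_force: 124.8
```

```bash
python3 -c "
from h import *
st()"
```

```text
t 23.9 dock x y z [35.8 -0.4 71. ] F [-5.7 -4.7 -1. ] tau [-0.01  2.15  0.03] rot [ 0.067 -0.047 -0.997] w 49.36627075733165
```

>>> step_arm(increments="-0.6 0 0 0 -0.5 0 1; -0.5 0 0 0 0 0 1; 0 0 0 0 0 0 1")

```text
time_s: 24.2
tool_pos: [567.8, -326.7, 70.9]
ee_rot: [[-0.816, 0.574, 0.072], [0.571, 0.819, -0.051], [-0.088, -0.0, -0.996]]
ft_force: [-10.0, 1.4, 2.3]
gripper_width: 49.3
grip_force: 124.9
```

```bash
python3 -c "
from h import *
st()
t=cv2.resize(grab('side')['image'][190:280,240:360],(400,300),interpolation=cv2.INTER_CUBIC)
g=cv2.cvtColor(t,cv2.COLOR_BGR2HSV); m=((g[...,0]<5)|(g[...,0]>168))&(g[...,1]>110)&(g[...,2]>50)&(g[...,2]<170)
m=cv2.morphologyEx(m.astype(np.uint8),cv2.MORPH_OPEN,np.ones((5,5)))
k,l,s,_=cv2.connectedComponentsWithStats(m); m=l==1+np.argmax(s[1:,4])
print([(y,int(np.where(m[y])[0].min()),int(np.where(m[y])[0].max())) for y in range(70,200,10) if m[y].any()])"
```

```text
t 24.2 dock x y z [35.9 -0.4 70.9] F [-9.  -4.6  2.3] tau [ 0.46  2.78 -0.02] rot [ 0.072 -0.051 -0.996] w 49.26031801803517
[(110, 246, 269), (120, 246, 267), (130, 246, 266), (140, 246, 265), (150, 211, 265), (160, 211, 264)]
```

>>> step_arm(increments="-0.6 0 0 0 -0.7 0 1; -0.4 0 -0.2 0 -0.7 0 1; 0 0 0 0 0 0 1")

```text
time_s: 24.55
tool_pos: [568.0, -326.8, 70.7]
ee_rot: [[-0.814, 0.574, 0.091], [0.57, 0.819, -0.064], [-0.111, -0.0, -0.994]]
ft_force: [-8.8, 1.0, 0.2]
gripper_width: 49.3
grip_force: 125.2
```

```bash
python3 -c "
from h import *
st()"
```

```text
t 24.55 dock x y z [36.  -0.4 70.7] F [-7.8 -4.2  0.2] tau [ 0.61  2.93 -0.01] rot [ 0.091 -0.064 -0.994] w 49.29958066984954
```

>>> step_arm(increments="-0.5 0 0 0 -0.5 0 1; -0.4 0 0 0 -0.5 0 1; 0 0 0 0 0 0 1")

```text
time_s: 24.85
tool_pos: [568.5, -327.5, 70.8]
ee_rot: [[-0.812, 0.574, 0.105], [0.569, 0.819, -0.074], [-0.128, -0.001, -0.992]]
ft_force: [-10.8, 1.5, 1.2]
gripper_width: 49.4
grip_force: 125.5
```

```bash
python3 -c "
from h import *
st()"
```

```text
t 24.85 dock x y z [36.8 -0.7 70.8] F [-9.7 -5.   1.2] tau [ 0.47  3.1  -0.04] rot [ 0.105 -0.074 -0.992] w 49.434581658649996
```

```bash
python3 -c "
from h import *
st()
a=grab('side'); im=a['image'].astype(float)
red=im[...,2]-np.maximum(im[...,0],im[...,1])
# predicted upright bottle right silhouette: vertical line slope
for x in (30,34):
  print([np.round(proj(a,O+x*EX+26*np.array([.95,-.31,0])+[0,0,z]),1).tolist() for z in (90,60)])
for y in range(218,242,2): print(y,red[y,300:326].astype(int).tolist())
cv2.imwrite('pics/s5.png',a['image'])
f=grab('wrist');cv2.imwrite('pics/w5.png',f['image'])
"
```

```text
t 24.85 dock x y z [36.8 -0.7 70.8] F [-9.7 -5.   1.2] tau [ 0.47  3.1  -0.04] rot [ 0.105 -0.074 -0.992] w 49.434581658649996
[[319.2, 221.0], [318.1, 232.8]]
[[320.9, 221.2], [319.9, 233.0]]
218 [0, -1, -2, -1, -1, -1, 0, 0, -1, 1, 0, -5, -6, -4, -2, -3, -3, -2, -2, -1, 7, 6, -11, -11, -10, -11]
220 [31, 15, -2, -8, -2, 1, -1, 2, 1, 1, -4, -9, -9, -4, -2, -1, -2, -2, -1, 6, 29, 25, 10, 2, 6, -2]
222 [55, 50, 16, -6, -6, -2, -2, -3, -2, -1, -2, -9, -4, 18, 33, 33, 42, 54, 55, 58, 41, 27, 5, 1, 5, -4]
224 [57, 42, 12, -7, -6, -1, -2, -1, 0, -1, -3, -8, -8, 26, 70, 67, 66, 63, 61, 55, 36, 11, -1, 2, 9, 4]
226 [56, 40, 11, -8, -5, 0, -1, -2, -2, 0, -2, -9, -10, 22, 67, 65, 63, 57, 53, 53, 34, 3, 2, -1, 4, 4]
228 [56, 33, 6, -8, -9, -1, 1, -2, -3, -1, -2, -8, -9, 12, 53, 60, 62, 59, 58, 51, 27, 2, 1, -5, -8, -8]
230 [57, 30, 3, -5, -8, -1, 0, -2, -3, 0, 0, -7, -11, 11, 53, 61, 61, 58, 59, 48, 21, 1, 0, 0, -4, -8]
232 [56, 27, 13, 19, 7, -8, -6, -7, -8, -8, -6, -8, -5, 25, 63, 65, 65, 62, 56, 42, 17, 2, 2, 1, -3, -6]
234 [58, 24, 8, 36, 58, 45, 43, 37, 37, 37, 36, 34, 43, 59, 62, 60, 62, 59, 57, 40, 9, 0, 2, 0, -4, -6]
236 [58, 21, 6, 36, 68, 68, 67, 63, 64, 67, 64, 66, 66, 67, 66, 63, 62, 60, 58, 39, 6, 1, 2, -1, -3, -7]
238 [7, 4, 3, 32, 50, 47, 55, 62, 64, 63, 64, 64, 60, 61, 61, 60, 58, 59, 58, 37, 1, 1, 1, 0, -5, -8]
240 [-7, -10, -9, -9, -11, -12, -14, -13, -8, -6, -1, 0, 1, 12, 23, 31, 48, 52, 48, 29, 1, 1, 1, -5, -12, -14]
```

The bottle is upright again: label edge slope 0.07 px/px against 0.09 expected. I'll carry on pushing gently.

>>> step_arm(increments="-0.5 0 0 0 -0.3 0 1; -0.4 0 0 0 0 0 1; 0 0 0 0 0 0 1")

```text
time_s: 25.25
tool_pos: [568.9, -327.7, 70.7]
ee_rot: [[-0.812, 0.574, 0.108], [0.569, 0.819, -0.076], [-0.132, -0.001, -0.991]]
ft_force: [-11.1, 1.3, 0.8]
gripper_width: 49.2
grip_force: 125.5
```

```bash
python3 -c "
from h import *
st()"
```

```text
t 25.25 dock x y z [37.3 -0.6 70.7] F [-9.8 -5.3  0.8] tau [ 0.65  3.28 -0.06] rot [ 0.108 -0.076 -0.991] w 49.223085938351744
```

>>> step_arm(increments="-0.5 0 0 0 -0.3 0 1; -0.4 0 0 0 0 0 1; 0 0 0 0 0 0 1")

```text
time_s: 25.55
tool_pos: [569.1, -327.8, 70.7]
ee_rot: [[-0.811, 0.574, 0.111], [0.568, 0.819, -0.078], [-0.136, -0.0, -0.991]]
ft_force: [-13.2, 3.8, 4.0]
gripper_width: 49.3
grip_force: 125.5
```

```bash
python3 -c "
from h import *
st()"
```

```text
t 25.55 dock x y z [37.5 -0.6 70.7] F [-12.9  -4.5   4. ] tau [ 0.9   3.77 -0.18] rot [ 0.111 -0.078 -0.991] w 49.342279462823676
```

>>> step_arm(increments="0 0 -0.6 0 0 0 1; 0 0 0 0 0 0 1")

```text
time_s: 25.75
tool_pos: [568.5, -327.4, 70.7]
ee_rot: [[-0.811, 0.574, 0.11], [0.569, 0.819, -0.078], [-0.135, -0.0, -0.991]]
ft_force: [-13.0, 4.5, 1.3]
gripper_width: 49.3
grip_force: 125.5
```

```bash
cat >> h.py <<'E'
def pawl():
    f=grab('wrist');g=cv2.cvtColor(f['image'],cv2.COLOR_BGR2HSV)
    m=((g[...,0]>5)&(g[...,0]<22)&(g[...,1]>180)&(g[...,2]>100)).astype(np.uint8)
    k,l,s,c=cv2.connectedComponentsWithStats(m);i=1+np.argmax(s[1:,4]);v,u=np.where(l==i)
    j=np.argmax(v);X=onplane(f,u[j],v[j],54);d=X-O
    j2=np.argmin(v);Y=onplane(f,u[j2],v[j2],54)-O
    print('pawl',s[i],'low px',u[j],v[j],'tip',np.round([d@EX,d@EY],1),'top',np.round([Y@EX,Y@EY],1));return f
E
python3 -c "
from h import *
st();f=pawl();cv2.imwrite('pics/w6.png',f['image'])"
```

```text
t 25.75 dock x y z [36.8 -0.6 70.7] F [-13.2  -3.7   1.3] tau [ 0.93  3.77 -0.29] rot [ 0.11  -0.078 -0.991] w 49.32057823289678
pawl [ 267  139   53   55 1169] low px 272 193 tip [11.8 13.1] top [-22.7  28.8]
```

```bash
python3 - <<'E'
import cv2,numpy as np
t=[]
for n in('w5','w6'):
    i=cv2.imread(f'pics/{n}.png'); g=cv2.cvtColor(i,cv2.COLOR_BGR2HSV)
    m=((g[...,0]>5)&(g[...,0]<22)&(g[...,1]>180)&(g[...,2]>100)).astype(np.uint8)
    k,l,s,c=cv2.connectedComponentsWithStats(m);j=1+np.argmax(s[1:,4]);print(n,s[j],c[j])
    t.append(cv2.resize(i[120:300,160:340],(400,400),interpolation=cv2.INTER_CUBIC))
cv2.imwrite('pics/last.png',np.hstack(t))
E
```

```text
w5 [278 140  42  61 691] [298.50217077 169.95658466]
w6 [ 267  139   53   55 1169] [289.71599658 166.67236955]
```

View pics/last.png

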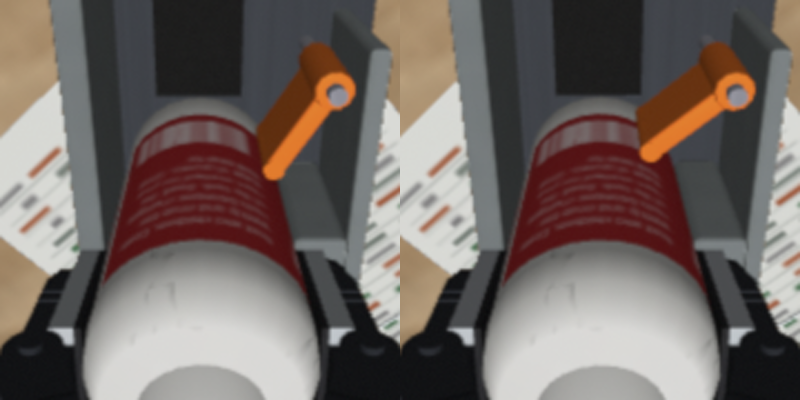

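The left frame (before) shows the pawl tip at (272,172) on the flank. The right frame (now) shows it swung in behind the bottle, tip at (650,155), so it clicked. I'll ease off, confirm the hold and open.

>>> step_arm(increments="0.5 0 0 0 0 0 1; 0.5 0 0 0 0 0 1; 0 0 0 0 0 0 1")

```text
time_s: 26.1
tool_pos: [568.4, -327.3, 70.7]
ee_rot: [[-0.811, 0.574, 0.111], [0.569, 0.819, -0.079], [-0.136, -0.0, -0.991]]
ft_force: [-11.1, 2.1, -0.9]
gripper_width: 49.3
grip_force: 125.5
```

```bash
python3 -c "
from h import *
st()"
```

```text
t 26.1 dock x y z [36.6 -0.6 70.7] F [-10.3  -4.6  -0.9] tau [ 0.72  3.35 -0.28] rot [ 0.111 -0.079 -0.991] w 49.33319876115995
```

>>> step_arm(increments="0.5 0 0 0 0 0 1; 0.5 0 0 0 0 0 1; 0.5 0 0 0 0 0 1; 0 0 0 0 0 0 1")

```text
time_s: 26.5
tool_pos: [568.2, -327.2, 70.8]
ee_rot: [[-0.811, 0.574, 0.113], [0.569, 0.819, -0.08], [-0.139, -0.0, -0.99]]
ft_force: [-8.0, -0.2, -3.7]
gripper_width: 49.3
grip_force: 125.4
```

```bash
python3 -c "
from h import *
st();pawl()"
```

```text
t 26.5 dock x y z [36.4 -0.6 70.8] F [-6.5 -4.7 -3.7] tau [ 0.29  2.79 -0.28] rot [ 0.113 -0.08  -0.99 ] w 49.26724119716976
pawl [ 267  140   53   54 1187] low px 270 193 tip [11.5 11.8] top [-22.5  27.7]
```

The bottle barely moves as the force falls, so the pawl holds. Opening.

>>> step_arm(increments="0 0 0 0 0 0 0.38; 0 0 0 0 0 0 0.33; 0 0 0 0 0 0 0.25; 0 0 0 0 0 0 0.15; 0 0 0 0 0 0 0.1; 0 0 0 0 0 0 0.1; 0 0 0 0 0 0 0.1")

```text
time_s: 27.25
tool_pos: [572.2, -329.1, 73.1]
ee_rot: [[-0.81, 0.573, 0.121], [0.567, 0.819, -0.085], [-0.148, 0.0, -0.989]]
ft_force: [0.1, -0.0, 0.1]
gripper_width: 76.9
grip_force: 0.0
```

```bash
python3 -c "
from h import *
st();f=pawl();cv2.imwrite('pics/w7.png',f['image'])"
```

```text
t 27.25 dock x y z [40.8  0.1 73.1] F [0.1 0.1 0.1] tau [0.05 0.11 0.  ] rot [ 0.121 -0.085 -0.989] w 76.89553361638298
pawl [266 132  53  54 969] low px 269 185 tip [11.5 11.8] top [-22.1  28.2]
```

>>> step_arm(increments="0 0 -8 0 0 0 0.1; 0 0 -15 0 0 0 0.1; 0 0 -25 0 0 0 0.1; 0 0 -30 0 0 0 0.1; 0 0 -30 0 0 0 0.1; 0 0 -30 0 0 0 0.1; 0 0 0 0 0 0 0.1; 0 0 0 0 0 0 0.1")

```text
time_s: 28.1
tool_pos: [555.7, -317.7, 211.2]
ee_rot: [[-0.81, 0.573, 0.124], [0.567, 0.819, -0.086], [-0.15, 0.001, -0.989]]
ft_force: [-0.0, 0.2, -0.2]
gripper_width: 77.4
grip_force: 0.0
```

```bash
python3 -c "
from h import *
st();f=pawl();a=grab('side');b=grab('scene');im=a['image'].astype(float)
cv2.imwrite('pics/f1.png',a['image']);cv2.imwrite('pics/f2.png',b['image']);cv2.imwrite('pics/f3.png',f['image'])
red=im[...,2]-np.maximum(im[...,0],im[...,1])
for y in range(212,242,4):
  x=np.where(red[y,298:330]>30)[0]+298; print(y,x.min() if len(x) else None,x.max() if len(x) else None)
"
```

```text
t 28.1 dock x y z [ 20.7   0.  211.2] F [-0.1  0.1 -0.2] tau [ 0.03  0.1  -0.01] rot [ 0.124 -0.086 -0.989] w 77.3545129698547
pawl [259 122  28  25 188] low px 261 146 tip [11.6 12.4] top [-15.3  32.3]
212 None None
216 None None
220 298 301
224 299 319
228 299 319
232 298 319
236 298 318
240 316 318
```

The bottle stands upright, the pawl is closed behind it, and the arm is clear.

```bash
python3 -c "
from rig import hand_in
print(hand_in())"
```

```text
the job is handed in; nothing more can be done
None
```

The red-label bottle is locked upright in the dock, with the pawl closed behind it. It is held against the spring plate, the arm is clear, and the job is handed in at about 28 s. On the first slide the foot dug in, tilting the bottle about 13° with an upward force of about 23 N. I set it upright at the mouth and regripped. The push peaked at about 13 N.

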